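# Pin the cargo-trailer collar to the bicycle tow stub

### The job

Take the yellow-handled hitch pin from its wooden stand and push it down through the red tow collar and the shaft inside until its flange sits fully home on the collar, with its brass loop still folded back, away from the shaft's free end; the collar stands too far back and must first be worked along the shaft towards its free end, with the pin standing in its hole, until you feel the bore inside come into line. Then swing the sprung loop up and over the free end of the shaft until it snaps shut underneath, and let go. Feel your way gently, never forcing the coupling with more than about 40 N, and leave the oil bottle, bell and wrench where they are.

Things in the scene. Friction and masses are not known exactly. Their poses are not given: they have to be found in the camera images.
- pin_grip (a point): Centre of the hitch pin's yellow handle: square, 18 x 18 mm, 40 mm tall, pin axis along z (up when standing), x and y square to its faces; the loop is folded back towards -x. Below this point, along the axis: handle ends at 20 mm, loop hinge axis at 30 mm, flange underside at 38 mm, shank tip at 106 mm. Starts upright in the stand, flange on the stand's top.
- hitch_pin: The same steel pin, about 0.2 kg with its loop. Origin: centre of the underside of its flange (24 mm across, 4 mm thick); axes as for pin_grip. The shank below is 12 mm thick, 68 mm long, its last 3 mm tapered to a flat 10.5 mm tip.
- loop_bar (a point): Middle of the crossbar of the brass loop: a U of 7 mm wire, inside width 39 mm; the crossbar, along the pin's y, lies 68 mm from the hinge axis and carries a red roller sleeve, 10 mm across and 32 mm long, that turns freely. The hinge axis is parallel to the pin's y, 8 mm above the flange underside. The shut loop clears collar and shaft by 2.5 mm each side.
- loop (a joint): Loop angle (rad): 0 folded back towards the pin's -x, leaning 0.5 rad above level (crossbar 60 mm behind and 33 mm above the hinge); 1.07 straight up, clear over the handle; 2.64 level towards +x; 4.0 shut, hanging down on the +x side of the shank. Over-centre spring: pulls back to 0 below 1.25, snaps on to 4.0 above; a 3 N level push on the crossbar moves it.
- collar_hole (a point): Centre of the mouth of the collar's upper hole (13.5 mm), 100 mm above the table; z up, x along the level shaft to its free end; moves with the collar. The top wall is 6 mm thick; 6.5 mm below the mouth is the top of the steel shaft. The shaft's own 13.5 mm bore is hidden: it starts somewhere up to 18 mm ahead (+x) of this hole, never in line.
- collar: Red tow collar, same origin and axes as collar_hole: square tube 34 x 34 mm, from 28 mm behind (-x) to 14 mm ahead of its hole, a short tube to its +y side (20 mm below its top, 50 mm long). It slides on the shaft with about 1 N of friction and can be drawn along by a pin standing in its hole; once in line the pin drops through until its flange rests on the collar.
- hitch: Fixed blue clamp foot (110 x 120 mm; clamp block 40 x 50 mm, 100 mm high) holding the 22 mm square steel shaft that carries the collar; origin on the table under the clamp, x towards the shaft's free end. Behind the collar the bare shaft's top is 6.5 mm lower than the collar's.
- stand: Fixed wooden block, 72 x 72 mm, 76 mm high, with a 15 mm hole from top to bottom, in which the pin stands; origin at the centre of its underside.
- oil: Black oil bottle, 44 mm across, 110 mm tall, loose; origin at the centre of its underside.
- bell: Steel bicycle bell, 56 mm across, 36 mm tall, loose; origin at the centre of its underside.
- wrench: Steel wrench, 160 mm long, lying loose, along its own x.
There are look-alikes about, which are no part of the job. Of the things that look like the hitch, take the one that is farthest to the robot's right at the start.

How it is judged:
On the way:
1. the pin is fully home in the collar with its loop still folded back (distance between hitch_pin and collar_hole below 0.004 m and angle between the z axis of hitch_pin and the z axis of collar_hole, either way round below 0.08 rad and value of joint loop below 0.5 rad), for 0.2 s.
At the end, for the whole second after the job is handed in: The pin is fully home: flange centre within 4 mm of the mouth of the collar's hole, pin upright within 0.08 rad; the loop is shut (joint over 3.7 rad) round the free end of the shaft, its crossbar on the free-end side and over 45 mm below the collar's top; the pin is at rest (distance between hitch_pin and collar_hole below 0.004 m and angle between the z axis of hitch_pin and the z axis of collar_hole, either way round below 0.08 rad and value of joint loop above 3.7 rad and x of loop_bar in the frame of collar_hole above 0 m and z of loop_bar in the frame of collar_hole below -0.045 m and linear speed of hitch_pin below 0.02 m/s); the robot touches nothing.
It fails at once if the pin pressed against the coupling with more than 40 N (contact force between hitch_pin and hitch above 40 N).
It fails at once if the fingers pressed against the coupling with more than 40 N (contact force between the fingers and hitch above 40 N).
It fails at once if the oil bottle moved more than 30 mm (distance of oil from where it was at the start of the episode above 0.03 m).
It fails at once if the bell moved more than 30 mm (distance of bell from where it was at the start of the episode above 0.03 m).
It fails at once if the wrench moved more than 30 mm (distance of wrench from where it was at the start of the episode above 0.03 m).
It also fails if it takes over 72 s, if anything falls off the work surface, if the arm or the gripper's body presses on something with over 40 N, if the wrist force passes 120 N, or if a joint passes its speed limit or range.

### The arm

A 7-joint arm with a two-finger parallel gripper is mounted at the origin on the work surface. World frame = base frame: x ahead of the robot, y to its left, z up, the work surface at z = 0. Lengths are in m, angles in rad, forces in N, time in s.
With the tool pointing down it reaches from about 0.425 to 1.025 m from the base axis. Payload 3.6 kg.
Tool frame: the origin (TCP) lies midway between the tips of the shut fingers; the grasp point (between the pads) lies 19 mm behind it; y points along the fingers, z is the direction in which the jaws open and shut, and the axes are right-handed (so a half turn about y gives the same grasp; the last joint's range is limited). The gripper opens to 85 mm and grips with 20 to 120 N. Pads are 22 mm wide; open, the fingers measure 114 mm over their backs; the gripper's body (76 mm by 85 mm) begins 54 mm behind the grasp point. The pads swing forward as they close: fully open they stand 13 mm farther back than shut.
Start: joints at [-1.385, 0.591, 0.048, 1.609, -0.033, 0.943, -0.034], TCP at [0.2, 0.697, 0.231] pointing down, gripper open.
Joint ranges: [-2.69, 2.69], [-0.47, 2.24], [-1.27, 1.36], [0.19, 2.51], [-1.53, 4.68], [0.08, 2.07], [-3.09, 3.09]. Speed limits (rad/s): [2.57, 2.57, 3.14, 3.14, 3.14, 3.14, 3.14].

### API

Orientations are given as [roll, pitch, yaw] about the fixed x, y, z axes, in that order (R = Rz(yaw) Ry(pitch) Rx(roll)).
In Python, from plant import robot gives the robot as it stands. The module is installed in compiled form; this text tells all that it offers.
- The arm moves only by the tool send_rows, never from a script. Its argument "series" is a list of rows, each a list of 7 numbers: the shift along the world's x, y, z in mm, then the turn, a rotation vector about the world's x, y, z in degrees, then the finger opening in mm, from 0 to 85.4. In form: [[tx, ty, tz, rx, ry, rz, jaw], ...]. A call has 1 to 10 rows; each row is the pose to reach, as a shift and turn from the pose measured when the call began; what a row does not reach only later rows make up. A row lasts 1/10 s, in which the tool goes at most 50 mm and 8.59 degrees, less where a joint would pass 70% of its speed; a pose out of reach is approached as far as the arm can. A call with a gripper value outside its range is refused whole. The fingers move at their own pace and stop on an object; the grip force is fixed at half the most. Time passes only in rows, so rows that repeat a pose let the fingers close. It gives the time, the measured TCP pose, the force and the opening at its end, in the units of the state.
- robot.get_obs(): the state, without advancing time (a new reading comes with each control period).
- robot.capture(name): name is "side" or "top" or "wrist"; returns a dict with "color" (400x640x3 uint8, red, green, blue), "z_map" (400x640 float32, m along the optical axis (not along the pixel's ray), 0 where there is no reading), "camera_matrix" (3x3 intrinsics, pixels), "R" (3x3) and "t" (3): a world point X has camera coordinates R X + t. Camera axes: x right, y down, z forward; pixel columns grow to the right and rows downward; lengths in m; the calibration is good to about 2 mm. A picture is of the moment at which its call begins.
- robot.sign_off(): hands the job in, once; it reports no verdict.
The state is a dict: "time_s": time; "joint_positions": joint angles; "dq": joint speeds; "tau": joint torques, N m; "tcp_pos": TCP position; "eef_rot": TCP orientation; "wrist_force": force on the tool from outside, world axes, zero at the start; "moment": the same for the moment, N m; "width": finger opening in m.
Only numpy, scipy, OpenCV 4.12 (cv2) and the standard library are available. Lean on these libraries where they do the work, as an engineer would, in place of code of your own. Each camera call takes 0.05 s, during which the arm holds its last target. There are 200 camera calls.

## Working session

There is one attempt and no reset: what is moved stays moved. The work goes in short steps, Python scripts to look and compute and a tool call to move; the robot and the scene stay as the last step left them, time stands still between calls to the robot, and variables do not carry over. Pictures are saved under pics/ and viewed, about 8 in all and at most 12, crops included, and the job is handed in when it is done.

Besides the shell and the picture viewer there is one more tool, called as a command line: name --pt "numbers of a row" for each row, then --argument value for the rest. send_rows: Moves the arm, as the interface text tells. Its arguments: {"type":"object","properties":{"series":{"type":"array"}},"required":["series"]}

```bash
mkdir -p pics; cat > h.py <<'E'
from plant import robot
import numpy as np, cv2
def cap(n,f=None):
    c=robot.capture(n)
    np.savez('%s.npz'%(f or n),**c)
    if f: cv2.imwrite('pics/%s.png'%f,c['color'][:,:,::-1])
    return c
def load(f): return dict(np.load('%s.npz'%f))
def px(c,u,v,z=None):
    d=c['z_map'][int(v),int(u)] if z is None else z
    K=c['camera_matrix'];p=np.array([(u-K[0,2])/K[0,0]*d,(v-K[1,2])/K[1,1]*d,d])
    return c['R'].T@(p-c['t'])
def pz(c,u,v,h): # intersect with plane z=h
    K=c['camera_matrix'];r=c['R'].T@np.array([(u-K[0,2])/K[0,0],(v-K[1,2])/K[1,1],1])
    o=-c['R'].T@c['t'];return o+r*(h-o[2])/r[2]
def proj(c,X):
    p=c['R']@np.array(X)+c['t'];p=c['camera_matrix']@p;return p[:2]/p[2]
def crop(f,u0,v0,u1,v1,s,o):
    im=cv2.imread('pics/%s.png'%f)[v0:v1,u0:u1]
    cv2.imwrite('pics/%s.png'%o,cv2.resize(im,None,fx=s,fy=s,interpolation=cv2.INTER_CUBIC))
E
python3 - <<'E'
from h import *
a=cap('top','top1');b=cap('side','side1')
im=np.vstack([a['color'],b['color']])[:,:,::-1]
cv2.imwrite('pics/both.png',cv2.resize(im,(480,600),interpolation=cv2.INTER_AREA))
for c in(a,b):print(c['R'],c['t'],c['camera_matrix'])
print(robot.get_obs())
E
```

```text
[[ 1.45863718e-02 -9.99893160e-01  9.52532267e-04]
 [-9.96307195e-01 -1.46146598e-02 -8.46072348e-02]
 [ 8.46121163e-02  2.85097835e-04 -9.96413924e-01]] [0.04092067 0.49070239 0.94356451] [[369.63338963   0.         315.5399732 ]
 [  0.         369.63338963 196.88616074]
 [  0.           0.           1.        ]]
[[ 0.73938953 -0.67298469 -0.01986781]
 [-0.37657996 -0.38891609 -0.84079237]
 [ 0.55811349  0.62915489 -0.54099303]] [-0.32587266  0.26893546  1.00188394] [[443.9852859    0.         313.67486954]
 [  0.         443.9852859  199.59060046]
 [  0.           0.           1.        ]]
{'time_s': 0.1, 'joint_positions': array([-1.3844838 ,  0.59201653,  0.04824798,  1.60970464, -0.03332186,
        0.94268649, -0.03370049]), 'dq': array([-0.00037162, -0.00262345, -0.00117791, -0.00163639,  0.00076876,
       -0.00075864, -0.00042408]), 'tau': array([ 4.30881992e-03, -5.49993074e+01,  1.55328836e+00, -1.98823160e+01,
        9.76376556e-03,  3.84975661e-03,  1.88813095e-05]), 'tcp_pos': array([0.19997178, 0.69609835, 0.23025761]), 'eef_rot': array([-1.57280695e+00, -6.38042337e-05, -2.79699025e-01]), 'wrist_force': array([-0.7201497 ,  0.78158217, -0.21271875]), 'moment': array([-0.02380018,  0.03144446, -0.00860965]), 'width': 0.08507788716984582}
```

View pics/top1.png

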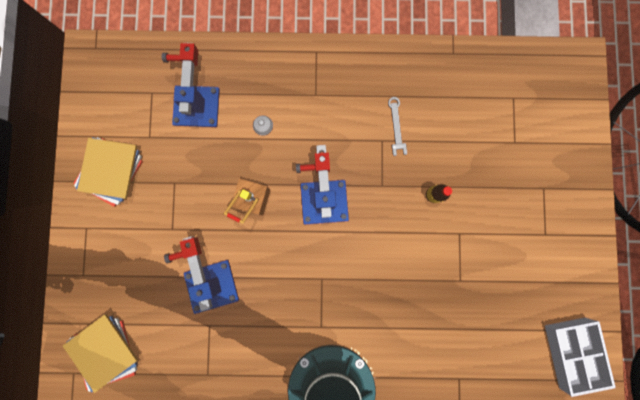

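View pics/side1.png

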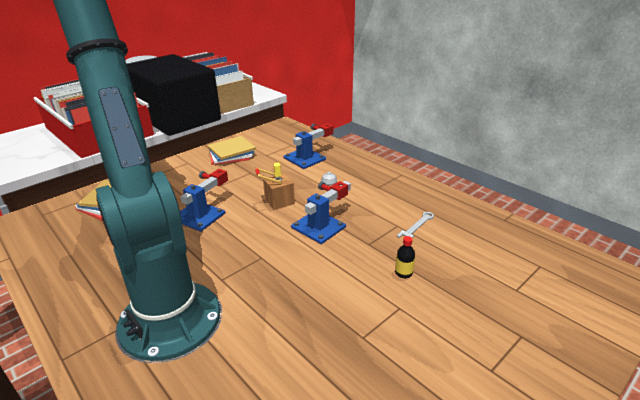

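The top view shows three blue hitches, with clamps at about (195,105), (325,200) and (210,285). Farthest right (lowest y) is the one at (325,200), with its collar at (321,160). The pin and its yellow handle are at (246,195), with the loop's roller at (235,217). Next is one close crop of both.

```bash
python3 - <<'E'
from h import *
crop('top1',215,135,355,230,5.7,'c1')
c=load('top1')
for n,u,v in [('handle',246,195),('roller',234,217),('stand',258,195),('collar',321,155),('collar2',321,170),('side tube',303,167),('shaft',323,182),('block',324,200),('foot',340,215),('free',321,148)]:
  print(n,px(c,u,v).round(4))
E
```

```text
handle [0.4824 0.208  0.1348]
roller [0.4317 0.2363 0.124 ]
stand [0.488  0.1898 0.0751]
collar [0.5853 0.0363 0.099 ]
collar2 [0.5495 0.0358 0.0936]
side tube [0.5575 0.0799 0.0858]
shaft [0.5202 0.0306 0.0945]
block [0.4754 0.0279 0.1096]
foot [ 0.4441 -0.0167  0.0124]
free [0.6038 0.0365 0.0931]
```

View pics/c1.png

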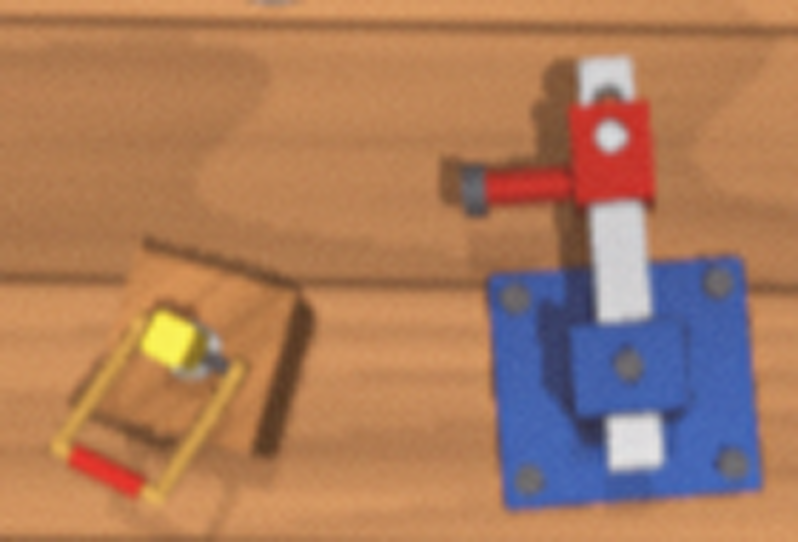

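The crop shows the yellow handle top at crop pixel (173,338) and the roller at (108,473). The collar hole is at (610,135), and the shaft's bore peeks out ahead of the collar at (607,92). This is the right hitch, rightmost in the view.

```bash
python3 - <<'E'
from h import *
c=load('top1')
q=lambda a,b,h:pz(c,215+(a+.5)/5.7-.5,135+(b+.5)/5.7-.5,h)[:2]
pin=q(173,338,.134);ro=q(108,473,.120);hole=q(610,135,.1);fe=q(605,58,.0935);be=q(635,468,.0935)
bore=q(607,88,.0935)
print('pin',pin,'roller',ro,'yaw',np.degrees(np.arctan2(*(pin-ro)[::-1])),np.linalg.norm(pin-ro))
print('hole',hole,'free',fe,'shaft yaw',np.degrees(np.arctan2(*(fe-be)[::-1])),'bore front edge',bore,np.linalg.norm(bore-hole))
# flange/hinge ends, roller ends
print('arms',q(137,322,.084),q(235,368,.084),q(60,448,.117),q(152,495,.117))
ob=robot.get_obs();from scipy.spatial.transform import Rotation as R
print(R.from_euler('xyz',ob['eef_rot']).as_matrix().round(3))
E
```

```text
pin [0.48498487 0.21071609] roller [0.43050606 0.23824338] yaw -26.806760627835814 0.06103845345466283
hole [0.57712833 0.03478852] free [0.61172322 0.03727387] shaft yaw 4.888398627359269 bore front edge [0.59870465 0.03624399] 0.02162535433219031
arms [0.49614907 0.2359424 ] [0.47701811 0.19344407] [0.44053538 0.25893316] [0.42185124 0.22059481]
[[ 0.961 -0.     0.276]
 [-0.276 -0.002  0.961]
 [ 0.    -1.    -0.002]]
```

send_rows --pt "285 -485 0 0 0 -10.8 60" --pt "285 -485 0 0 0 -10.8 60" --pt "285 -485 0 0 0 -10.8 60" --pt "285 -485 0 0 0 -10.8 60" --pt "285 -485 0 0 0 -10.8 60" --pt "285 -485 0 0 0 -10.8 60" --pt "285 -485 0 0 0 -10.8 60" --pt "285 -485 0 0 0 -10.8 60" --pt "285 -485 0 0 0 -10.8 60" --pt "285 -485 0 0 0 -10.8 60"

```text
time_s: 1.1
tcp_pos: [0.4536, 0.2635, 0.2303]
eef_rot: [-1.573, 0.0, -0.468]
wrist_force: [0.6, 0.1, 0.7]
width: 0.0601
```

send_rows --pt "31 -52 0 0 0 0 60" --pt "31 -52 0 0 0 0 60" --pt "31 -52 0 0 0 0 60" --pt "31 -52 0 0 0 0 60" --pt "31 -52 0 0 0 0 60"

```text
time_s: 1.6
tcp_pos: [0.4833, 0.2139, 0.23]
eef_rot: [-1.573, 0.001, -0.464]
wrist_force: [-0.2, 0.4, 0.0]
width: 0.0602
```

```bash
python3 - <<'E'
from h import *
c=cap('wrist','w1')
print(robot.get_obs()['tcp_pos'],robot.get_obs()['eef_rot'])
print('pred handle top',proj(c,[.485,.211,.134]),'roller',proj(c,[.4305,.238,.117]),'tcp',proj(c,robot.get_obs()['tcp_pos']))
print(c['R'].round(3),-c['R'].T@c['t'])
E
```

```text
[0.48337767 0.21387265 0.23004813] [-1.57279975e+00  1.11678442e-03 -4.63790150e-01]
pred handle top [315.13027365 204.28818896] roller [314.8425758  123.86744616] tcp [316.9213962  262.88179168]
[[ 0.447  0.895 -0.   ]
 [ 0.847 -0.423  0.323]
 [ 0.289 -0.145 -0.946]] [0.40997824 0.25135058 0.3726772 ]
```

View pics/w1.png

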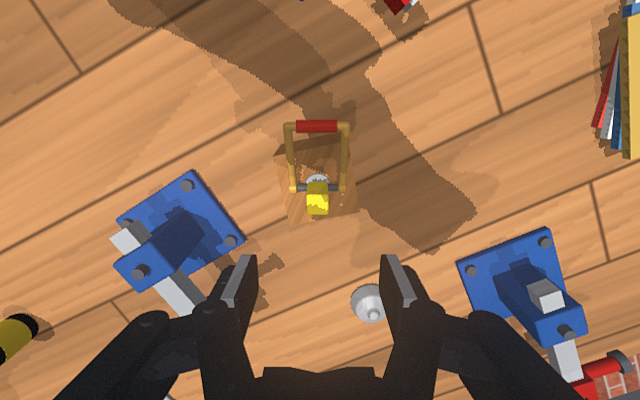

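The wrist view shows the handle's top face at about (318,205), the roller at (317,126), and the loop arms square to the jaws. The predictions are within 3 px.

```bash
python3 - <<'E'
from h import *
c=load('w1')
p=pz(c,318,205,.134);r=pz(c,317,126,.12);print(p,r,np.degrees(np.arctan2(p[1]-r[1],p[0]-r[0])))
E
```

```text
[0.48655625 0.21277165 0.134     ] [0.43245079 0.23892683 0.12      ] -25.799641352045533
```

send_rows --pt "2.5 -2 -30 0 0 0 60" --pt "2.5 -2 -60 0 0 0 60" --pt "2.5 -2 -90 0 0 0 60" --pt "2.5 -2 -110 0 0 0 60" --pt "2.5 -2 -130 0 0 0 60" --pt "2.5 -2 -130 0 0 0 60" --pt "2.5 -2 -130 0 0 0 60" --pt "2.5 -2 -130 0 0 0 40"

```text
time_s: 2.45
tcp_pos: [0.4864, 0.2129, 0.101]
eef_rot: [-1.571, 0.0, -0.463]
wrist_force: [0.5, -0.4, -0.6]
width: 0.0467
```

send_rows --pt "0 0 0 0 0 0 10" --pt "0 0 0 0 0 0 5" --pt "0 0 0 0 0 0 5" --pt "0 0 0 0 0 0 5" --pt "0 0 0 0 0 0 5" --pt "0 0 0 0 0 0 5" --pt "0 0 0 0 0 0 5"

```text
time_s: 3.15
tcp_pos: [0.4868, 0.2131, 0.1021]
eef_rot: [-1.57, -0.0, -0.463]
wrist_force: [-1.4, -0.6, 7.1]
width: 0.0172
```

send_rows --pt "0 0 20 0 0 0 5" --pt "0 0 50 0 0 0 5" --pt "0 0 80 0 0 0 5" --pt "0 0 110 0 0 0 5" --pt "0 0 130 0 0 0 5" --pt "0 0 130 0 0 0 5" --pt "0 0 130 0 0 0 5"

```text
time_s: 3.85
tcp_pos: [0.4862, 0.2129, 0.2317]
eef_rot: [-1.57, -0.0, -0.463]
wrist_force: [-1.5, -0.7, -2.9]
width: 0.0173
```

send_rows --pt "25 -40 0 0 0 6 5" --pt "45 -80 0 0 0 12 5" --pt "65 -120 0 0 0 18 5" --pt "80 -150 0 0 0 24 5" --pt "90 -178 0 0 0 31.2 5" --pt "90 -178 0 0 0 31.2 5" --pt "90 -178 0 0 0 31.2 5" --pt "90 -178 0 0 0 31.2 5"

```text
time_s: 4.65
tcp_pos: [0.5749, 0.0361, 0.2302]
eef_rot: [-1.569, 0.003, 0.083]
wrist_force: [-0.6, -0.3, -2.6]
width: 0.0171
```

```bash
python3 - <<'E'
from h import *
c=cap('wrist','w2');d=cap('side','s2')
print(robot.get_obs())
im=c['color'][60:340,170:470,::-1];s=d['color'][120:260,230:410,::-1]
cv2.imwrite('pics/m2.png',np.hstack([cv2.resize(im,(450,420),interpolation=cv2.INTER_CUBIC)*1,cv2.resize(s,(350,420*1),interpolation=cv2.INTER_CUBIC)])) 
E
```

```text
{'time_s': 4.75, 'joint_positions': array([-0.18924843,  0.40629705,  0.06378029,  1.95081808, -0.03755962,
        0.78724453,  1.55084409]), 'dq': array([-0.00511177, -0.00809676,  0.00412046, -0.00583082,  0.00426464,
        0.00156395,  0.00114834]), 'tau': array([ 4.45769224e-01, -4.32478130e+01,  1.44097522e+00, -1.80433792e+01,
        1.97666511e-02,  3.12080327e-02, -2.72944933e-03]), 'tcp_pos': array([0.57530219, 0.03665345, 0.23088686]), 'eef_rot': array([-1.56946339,  0.00173913,  0.08413775]), 'wrist_force': array([-0.15592405,  0.05128221, -1.84001867]), 'moment': array([ 0.03687331, -0.03055074, -0.02051708]), 'width': 0.017242555138848915}
```

View pics/m2.png

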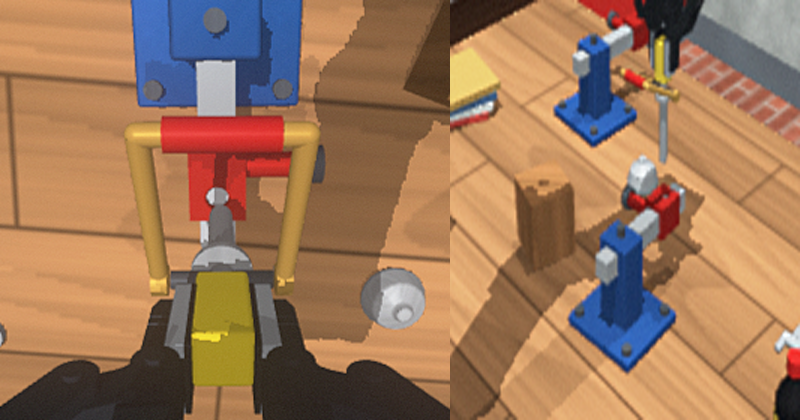

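The pin hangs straight in the grip with the loop folded back toward the clamp. The shank tip is near crop (220,208), close to the hole at (217,196). I'll enlarge that area to measure.

```bash
python3 - <<'E'
from h import *
crop('w2',280,160,360,240,7,'c2')
c=load('w2');print('hole',proj(c,[.5771,.0348,.1]),'tip if pin under tcp',proj(c,[.5753,.0367,.137]),proj(c,[.5753,.0367,.205]))
E
```

```text
hole [316.16759296 190.71486397] tip if pin under tcp [318.61767979 202.62753395] [319.09163609 241.18311896]
```

View pics/c2.png

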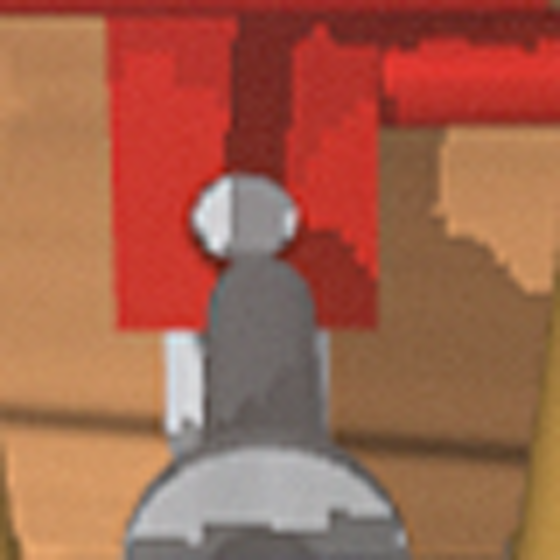

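The hole centre is at crop (246,221), i.e. full (315.1,191.5). The shank tip centre is at about full (317.1,202.4).

```bash
python3 - <<'E'
from h import *
c=load('w2')
h=pz(c,315.1,191.5,.1);t=pz(c,317.1,202.4,.137);print(h,t,(h-t)*1000)
E
```

```text
[0.57791254 0.03390622 0.1       ] [0.57520967 0.03549854 0.137     ] [  2.70286837  -1.59231592 -37.        ]
```

send_rows --pt "2.7 -1.6 -10 0 0 0 5" --pt "2.7 -1.6 -20 0 0 0 5" --pt "2.7 -1.6 -30 0 0 0 5" --pt "2.7 -1.6 -33 0 0 0 5" --pt "2.7 -1.6 -33 0 0 0 5" --pt "2.7 -1.6 -33 0 0 0 5"

```text
time_s: 5.35
tcp_pos: [0.5782, 0.035, 0.1979]
eef_rot: [-1.57, 0.002, 0.084]
wrist_force: [0.3, 0.0, -1.6]
width: 0.0169
```

send_rows --pt "0 0 -1 0 0 0 5" --pt "0 0 -2 0 0 0 5" --pt "0 0 -3 0 0 0 5" --pt "0 0 -3 0 0 0 5"

```text
time_s: 5.75
tcp_pos: [0.5781, 0.035, 0.1949]
eef_rot: [-1.569, 0.002, 0.084]
wrist_force: [-0.4, -0.1, -3.0]
width: 0.0178
```

send_rows --pt "0 0 -1 0 0 0 5" --pt "0 0 -2 0 0 0 5" --pt "0 0 -2 0 0 0 5"

```text
time_s: 6.05
tcp_pos: [0.578, 0.035, 0.1927]
eef_rot: [-1.569, 0.002, 0.084]
wrist_force: [0.0, -1.2, -2.3]
width: 0.0172
```

send_rows --pt "0 0 -1 0 0 0 5" --pt "0 0 -2 0 0 0 5" --pt "0 0 -2 0 0 0 5"

```text
time_s: 6.35
tcp_pos: [0.5778, 0.035, 0.1905]
eef_rot: [-1.569, 0.002, 0.084]
wrist_force: [-0.3, 0.6, -3.1]
width: 0.0171
```

send_rows --pt "0 0 -1 0 0 0 5" --pt "0 0 -2 0 0 0 5" --pt "0 0 -2 0 0 0 5"

```text
time_s: 6.65
tcp_pos: [0.5777, 0.035, 0.1883]
eef_rot: [-1.57, 0.003, 0.084]
wrist_force: [0.8, -0.7, -2.0]
width: 0.017
```

send_rows --pt "0 0 -0.6 0 0 0 5" --pt "0 0 -1 0 0 0 5" --pt "0 0 -1 0 0 0 5"

```text
time_s: 6.95
tcp_pos: [0.5778, 0.035, 0.1876]
eef_rot: [-1.569, 0.002, 0.084]
wrist_force: [0.0, -0.8, -0.5]
width: 0.0172
```

send_rows --pt "0 0 -0.6 0 0 0 5" --pt "0 0 -0.6 0 0 0 5"

```text
time_s: 7.15
tcp_pos: [0.578, 0.035, 0.1876]
eef_rot: [-1.569, 0.002, 0.084]
wrist_force: [-1.3, 0.8, 3.9]
width: 0.017
```

send_rows --pt "1 0.1 -0.8 0 0 0 5" --pt "2 0.2 -0.8 0 0 0 5" --pt "3 0.3 -0.8 0 0 0 5" --pt "4 0.4 -0.8 0 0 0 5" --pt "4 0.4 -0.8 0 0 0 5"

```text
time_s: 7.65
tcp_pos: [0.5798, 0.035, 0.1875]
eef_rot: [-1.569, 0.007, 0.084]
wrist_force: [-5.1, -1.3, 9.1]
width: 0.0169
```

send_rows --pt "2 0.2 -0.4 0 0 0 5" --pt "3 0.3 -0.4 0 0 0 5" --pt "4 0.4 -0.4 0 0 0 5" --pt "5 0.4 -0.4 0 0 0 5" --pt "6 0.5 -0.4 0 0 0 5" --pt "6 0.5 -0.4 0 0 0 5"

```text
time_s: 8.25
tcp_pos: [0.5824, 0.0351, 0.1875]
eef_rot: [-1.569, 0.015, 0.083]
wrist_force: [-6.2, -0.9, 10.2]
width: 0.017
```

send_rows --pt "1 0.1 -0.4 0 0 0 5" --pt "2 0.2 -0.4 0 0 0 5" --pt "3 0.3 -0.4 0 0 0 5" --pt "4 0.4 -0.4 0 0 0 5" --pt "4 0.4 -0.4 0 0 0 5"

```text
time_s: 8.75
tcp_pos: [0.5831, 0.0351, 0.1874]
eef_rot: [-1.569, 0.023, 0.083]
wrist_force: [-5.9, -0.7, 10.1]
width: 0.0175
```

send_rows --pt "0 0 0.6 0 -1.3 0 5" --pt "0 0 0.6 0 -1.3 0 5" --pt "0 0 0.6 0 -1.3 0 5"

```text
time_s: 9.05
tcp_pos: [0.5823, 0.0349, 0.1876]
eef_rot: [-1.572, 0.002, 0.083]
wrist_force: [-1.8, -0.2, -0.3]
width: 0.0171
```

```bash
python3 -c "
from h import *
o=robot.get_obs();print(o['tcp_pos'],o['eef_rot'],o['wrist_force'],o['moment'])"
```

```text
[0.58230709 0.03491923 0.18761024] [-1.57151825  0.00215487  0.08314458] [-1.82759597 -0.16761103 -0.31046421] [-0.14643015  0.54062945 -0.01186977]
```

send_rows --pt "2 0.2 -0.1 0 0 0 5" --pt "4 0.3 -0.1 0 0 0 5" --pt "5 0.4 -0.1 0 0 0 5" --pt "6 0.5 -0.1 0 0 0 5" --pt "6 0.5 -0.1 0 0 0 5"

```text
time_s: 9.55
tcp_pos: [0.5861, 0.035, 0.1874]
eef_rot: [-1.572, 0.008, 0.083]
wrist_force: [-5.1, -1.3, 6.8]
width: 0.017
```

send_rows --pt "1 0.2 0.3 0 -0.4 0 5" --pt "3 0.3 0.3 0 -0.4 0 5" --pt "4 0.4 0.3 0 -0.4 0 5" --pt "5 0.5 0.3 0 -0.4 0 5" --pt "6 0.5 0.3 0 -0.4 0 5"

```text
time_s: 10.05
tcp_pos: [0.5908, 0.0354, 0.1874]
eef_rot: [-1.572, 0.005, 0.083]
wrist_force: [-4.6, -0.4, 2.0]
width: 0.0171
```

send_rows --pt "1 0.2 0.1 0 -0.5 0 5" --pt "2 0.3 0.1 0 -0.5 0 5" --pt "3 0.4 0.1 0 -0.5 0 5" --pt "4 0.4 0.1 0 -0.5 0 5" --pt "4 0.4 0.1 0 -0.5 0 5"

```text
time_s: 10.55
tcp_pos: [0.5965, 0.036, 0.1874]
eef_rot: [-1.573, -0.008, 0.083]
wrist_force: [-0.5, -0.3, -2.8]
width: 0.0169
```

send_rows --pt "0 0 -0.5 0 0.4 0 5" --pt "0 0 -1.2 0 0.4 0 5" --pt "0 0 -1.2 0 0.4 0 5"

```text
time_s: 10.85
tcp_pos: [0.5974, 0.0361, 0.1862]
eef_rot: [-1.572, -0.002, 0.083]
wrist_force: [1.4, -0.9, -2.6]
width: 0.0172
```

send_rows --pt "0 0 -1 0 0 0 5" --pt "0 0 -2 0 0 0 5" --pt "0 0 -2 0 0 0 5"

```text
time_s: 11.15
tcp_pos: [0.5975, 0.0361, 0.184]
eef_rot: [-1.573, -0.003, 0.083]
wrist_force: [-0.3, -0.8, -2.9]
width: 0.017
```

send_rows --pt "0 0 -1 0 0 0 5" --pt "0 0 -2 0 0 0 5" --pt "0 0 -2 0 0 0 5"

```text
time_s: 11.45
tcp_pos: [0.5975, 0.036, 0.1819]
eef_rot: [-1.573, -0.003, 0.083]
wrist_force: [-0.2, -0.0, -2.8]
width: 0.0173
```

send_rows --pt "0 0 -2 0 0 0 5" --pt "0 0 -4 0 0 0 5" --pt "0 0 -6 0 0 0 5" --pt "0 0 -8 0 0 0 5" --pt "0 0 -10 0 0 0 5" --pt "0 0 -10 0 0 0 5"

```text
time_s: 12.05
tcp_pos: [0.5974, 0.036, 0.1715]
eef_rot: [-1.573, -0.002, 0.083]
wrist_force: [-0.2, -0.5, -2.9]
width: 0.017
```

send_rows --pt "0 0 -2 0 0 0 5" --pt "0 0 -4 0 0 0 5" --pt "0 0 -6 0 0 0 5" --pt "0 0 -8 0 0 0 5" --pt "0 0 -8 0 0 0 5"

```text
time_s: 12.55
tcp_pos: [0.5973, 0.0359, 0.1631]
eef_rot: [-1.573, -0.002, 0.083]
wrist_force: [-0.8, -0.4, -2.8]
width: 0.0171
```

send_rows --pt "0 0 -2 0 0 0 5" --pt "0 0 -4 0 0 0 5" --pt "0 0 -6 0 0 0 5" --pt "0 0 -8 0 0 0 5" --pt "0 0 -8 0 0 0 5"

```text
time_s: 13.05
tcp_pos: [0.5972, 0.036, 0.1547]
eef_rot: [-1.573, -0.002, 0.083]
wrist_force: [0.6, -1.1, -2.8]
width: 0.0174
```

send_rows --pt "0 0 -2 0 0 0 5" --pt "0 0 -4 0 0 0 5" --pt "0 0 -6 0 0 0 5" --pt "0 0 -8 0 0 0 5" --pt "0 0 -10 0 0 0 5" --pt "0 0 -10 0 0 0 5"

```text
time_s: 13.65
tcp_pos: [0.597, 0.036, 0.1443]
eef_rot: [-1.573, -0.001, 0.083]
wrist_force: [-0.5, -1.5, -2.5]
width: 0.017
```

send_rows --pt "0 0 -2 0 0 0 5" --pt "0 0 -4 0 0 0 5" --pt "0 0 -6 0 0 0 5" --pt "0 0 -8 0 0 0 5" --pt "0 0 -10 0 0 0 5" --pt "0 0 -10 0 0 0 5"

```text
time_s: 14.25
tcp_pos: [0.5968, 0.0359, 0.1339]
eef_rot: [-1.573, -0.001, 0.083]
wrist_force: [-0.0, -1.1, -3.4]
width: 0.0171
```

send_rows --pt "0 0 -1 0 0 0 5" --pt "0 0 -2 0 0 0 5" --pt "0 0 -3 0 0 0 5" --pt "0 0 -4 0 0 0 5" --pt "0 0 -4 0 0 0 5"

```text
time_s: 14.75
tcp_pos: [0.5968, 0.0359, 0.1297]
eef_rot: [-1.573, -0.001, 0.083]
wrist_force: [0.1, -0.8, -2.8]
width: 0.0169
```

send_rows --pt "0 0 -1 0 0 0 5" --pt "0 0 -2 0 0 0 5" --pt "0 0 -2 0 0 0 5"

```text
time_s: 15.05
tcp_pos: [0.5968, 0.0359, 0.1276]
eef_rot: [-1.573, -0.001, 0.083]
wrist_force: [0.3, -0.8, -2.1]
width: 0.0169
```

send_rows --pt "0 0 -0.5 0 0 0 5" --pt "0 0 -1 0 0 0 5" --pt "0 0 -1.4 0 0 0 5" --pt "0 0 -1.4 0 0 0 5"

```text
time_s: 15.45
tcp_pos: [0.597, 0.0359, 0.1263]
eef_rot: [-1.573, -0.001, 0.083]
wrist_force: [-0.1, -1.0, -0.2]
width: 0.0172
```

send_rows --pt "0 0 -0.3 0 0 0 5" --pt "0 0 -0.6 0 0 0 5" --pt "0 0 -0.6 0 0 0 5"

```text
time_s: 15.75
tcp_pos: [0.5974, 0.0359, 0.1262]
eef_rot: [-1.573, -0.002, 0.083]
wrist_force: [-0.7, -0.4, 3.8]
width: 0.0168
```

send_rows --pt "0 0 0 0 0 0 30" --pt "0 0 0 0 0 0 42" --pt "0 0 0 0 0 0 42" --pt "0 0 0 0 0 0 42" --pt "0 0 15 0 0 0 42" --pt "0 0 40 0 0 0 42" --pt "0 0 75 0 0 0 42" --pt "0 0 75 0 0 0 42" --pt "0 0 75 0 0 0 42"

```text
time_s: 16.65
tcp_pos: [0.5983, 0.0361, 0.2031]
eef_rot: [-1.573, -0.005, 0.083]
wrist_force: [-0.8, 0.5, -0.2]
width: 0.0419
```

send_rows --pt "-30 -2.5 10 0 0 0 42" --pt "-60 -5 10 0 0 0 0" --pt "-93 -8 10 0 0 0 0" --pt "-93 -8 10 0 0 0 0" --pt "-93 -8 10 0 0 0 0" --pt "-93 -8 10 0 0 0 0" --pt "-93 -8 10 0 0 0 0"

```text
time_s: 17.35
tcp_pos: [0.5065, 0.0283, 0.213]
eef_rot: [-1.573, -0.006, 0.083]
wrist_force: [-0.1, -0.1, -0.7]
width: -0.0001
```

```bash
python3 - <<'E'
from h import *
c=cap('wrist','w3');d=cap('side','s3')
o=robot.get_obs();print(o['tcp_pos'],o['eef_rot'],o['wrist_force'],o['width'])
a=cv2.resize(c['color'][0:400,160:480,::-1],(420,525),interpolation=cv2.INTER_CUBIC);b=cv2.resize(d['color'][120:270,270:375,::-1],(368,525),interpolation=cv2.INTER_CUBIC)
cv2.imwrite('pics/m3.png',np.hstack([a,b]))
P=np.array([.597,.036,.108]);X=np.array([.9965,.0837,0])
print('roller pred',proj(c,P-X*.06+[0,0,.033]),'handle top',proj(c,P+[0,0,.05]), 'hole mouth',proj(c,P-[0,0,.008]))
E
```

```text
[0.50618457 0.0281583  0.21295093] [-1.57259445 -0.0057581   0.08304641] [ 0.09456593 -0.22662317 -0.31831913] 0.0001058710183402207
roller pred [318.53342403 249.09899985] handle top [318.51936986 329.79443193] hole mouth [318.48581206 285.46235658]
```

View pics/m3.png

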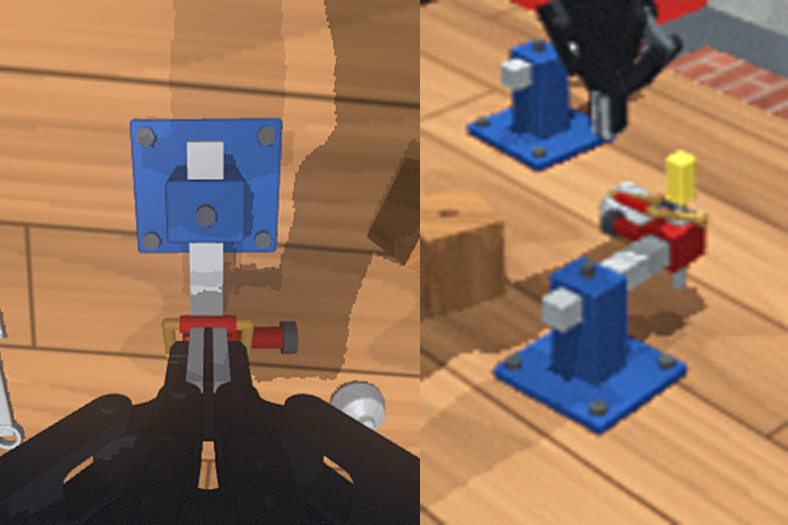

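The pin sits flange-down on the collar with its loop folded back, roller at (318,245) as predicted. The closed fingers are behind the roller, ready to lower and push.

send_rows --pt "0 0 -30 0 0 0 0" --pt "0 0 -60 0 0 0 0" --pt "0 0 -78 0 0 0 0" --pt "0 0 -80 0 0 0 0" --pt "0 0 -80 0 0 0 0"

```text
time_s: 17.95
tcp_pos: [0.5065, 0.0282, 0.1327]
eef_rot: [-1.573, -0.005, 0.083]
wrist_force: [0.5, -0.5, -0.3]
width: 0.0002
```

send_rows --pt "5 0.4 0 0 0 0 0" --pt "10 0.8 0 0 0 0 0" --pt "15 1.2 2 0 0 0 0" --pt "20 1.7 8 0 0 0 0" --pt "25 2.1 13 0 0 0 0" --pt "30 2.5 17 0 0 0 0" --pt "35 2.9 21 0 0 0 0"

```text
time_s: 18.65
tcp_pos: [0.5419, 0.0311, 0.1543]
eef_rot: [-1.573, -0.006, 0.083]
wrist_force: [-2.1, -0.1, -0.5]
width: -0.0003
```

send_rows --pt "5 0.4 4 0 0 0 0" --pt "10 0.8 7 0 0 0 0" --pt "15 1.3 10 0 0 0 0" --pt "20 1.7 11.5 0 0 0 0" --pt "25 2.1 13 0 0 0 0" --pt "30 2.5 14 0 0 0 0" --pt "35 2.9 14 0 0 0 0"

```text
time_s: 19.35
tcp_pos: [0.5776, 0.0341, 0.1684]
eef_rot: [-1.573, -0.006, 0.083]
wrist_force: [-1.2, -0.4, 0.2]
width: -0.0
```

send_rows --pt "5 0.4 0 0 0 0 0" --pt "10 0.8 0 0 0 0 0" --pt "15 1.3 0 0 0 0 0" --pt "20 1.7 0 0 0 0 0" --pt "25 2.1 0 0 0 0 0" --pt "28 2.3 0 0 0 0 0"

```text
time_s: 19.95
tcp_pos: [0.6065, 0.0365, 0.1684]
eef_rot: [-1.573, -0.007, 0.083]
wrist_force: [-0.6, 0.5, 0.2]
width: -0.0002
```

Now I'll lift clear and look.

send_rows --pt "0 0 30 0 0 0 0" --pt "0 0 70 0 0 0 0" --pt "-30 0 110 0 0 0 0" --pt "-60 0 130 0 0 0 0" --pt "-90 0 130 0 0 0 0" --pt "-90 0 130 0 0 0 0" --pt "-90 0 130 0 0 0 0" --pt "-90 0 130 0 0 0 0"

```text
time_s: 20.75
tcp_pos: [0.5174, 0.0365, 0.2984]
eef_rot: [-1.573, -0.008, 0.083]
wrist_force: [-0.1, -0.3, -0.4]
width: 0.0002
```

```bash
python3 - <<'E'
from h import *
c=cap('wrist','w4');d=cap('side','s4');t=cap('top','t4')
a=cv2.resize(c['color'][180:400,210:430,::-1],(400,400),interpolation=cv2.INTER_CUBIC);b=cv2.resize(d['color'][150:250,285:385,::-1],(400,400),interpolation=cv2.INTER_CUBIC)
cv2.imwrite('pics/m4.png',np.hstack([a,b]))
o=load('top1')
for n,(u,v) in dict(oil=(437,192),bell=(262,125),wrench=(397,125)).items():
  s=np.s_[v-30:v+30,u-25:u+25];print(n,np.abs(o['color'][s].astype(int)-t['color'][s]).mean())
print(robot.get_obs()['time_s'],robot.get_obs()['wrist_force'])
E
```

```text
oil 17.972666666666665
bell 26.848555555555556
wrench 22.01488888888889
20.9 [ 0.50021969 -0.8754618   0.13732417]
```

View pics/m4.png

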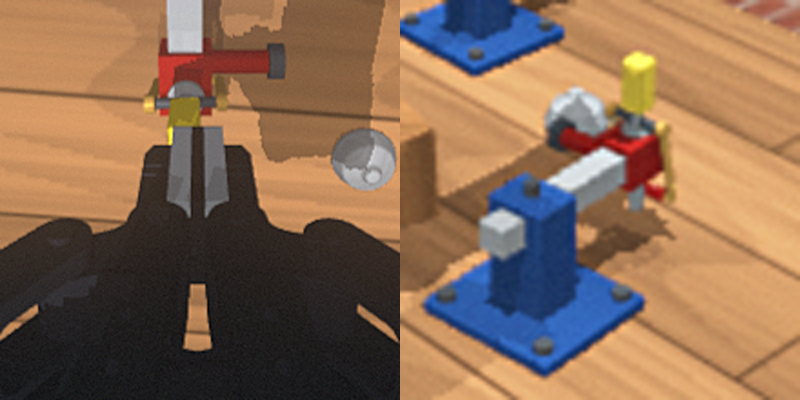

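The loop hangs shut on the free-end side, with the red roller at crop (657,187) beneath the shaft, and the flange is on the collar. One depth check of the roller, then I'll hand in.

```bash
python3 - <<'E'
from h import *
d=load('s4')
X=np.array([.597,.036,.1]);e=np.array([.9965,.0837,0])
print('roller seen',px(d,349,196).round(4),'expected shut',(X+e*.0143+[0,0,.008-.0665]).round(4),proj(d,X+e*.0143+[0,0,-.0585]))
print('handle top seen',px(d,345,165).round(4),'expected proj top',proj(d,X+[0,0,.058]))
print(px(load('s2'),322,180),robot.get_obs()['time_s'])
if abs(px(d,349,196)[2]-.045)<.015: robot.sign_off();print('signed off')
E
```

```text
roller seen [0.6133 0.03   0.0442] expected shut [0.6112 0.0372 0.0415] [346.78316227 196.08611581]
handle top seen [0.5921 0.0291 0.1584] expected proj top [344.44632242 163.74062713]
[0.6545345  0.19320173 0.01503653] 20.9
the job is handed in; nothing more can be done
signed off
```

The pin is fully home in the collar of the rightmost hitch, with its loop snapped shut under the free end of the shaft. I handed the job in at about 21 s; no verdict comes back.

- **Pin:** I stood it in the collar hole and drew the collar about 19 mm along the shaft until it dropped in line. I then lowered it until the flange seated. Contact forces I measured stayed at about 10–13 N, well under the 40 N limit.
- **Loop:** It stayed folded back until the pin was home. I let go, pushed the roller up and over with the closed fingers, and then lifted the arm clear.

**Last checks:**
- The handle top is at z = 0.158 m, as expected for a fully seated pin.
- The roller is at z ≈ 0.044 m, about 56 mm below the collar's top. It is on the free-end side, within a few millimetres of the expected shut position.
- The wrist force was about zero, so the robot was touching nothing.

**Not confirmed:** the before-and-after image comparison for the oil bottle, bell and wrench showed differences. I put these down to the arm and its shadows in the later picture. The arm never went near those objects, but I did not measure their positions again.

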